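Drive a stuck tube adapter out of a centrifuge bucket

ROBOT

A 6-joint arm with a two-finger parallel gripper is mounted at the origin on the work surface. World frame = base frame: x ahead of the robot, y to its left, z up, the work surface at z = 0. Lengths are in mm, angles in degrees, forces in N, time in s.
With the tool pointing down it reaches from about 275 to 850 mm from the base axis. Payload 5.2 kg.
Tool frame: the origin (TCP) lies midway between the tips of the shut fingers; the grasp point (between the pads) lies 19 mm behind it; z points along the fingers, y is the line along which they close (so a half turn about z gives the same grasp; the last joint's range is limited). The gripper opens to 85 mm and grips with 20 to 120 N. Pads are 22 mm wide; open, the fingers measure 114 mm over their backs; the gripper's body (76 mm by 85 mm) begins 54 mm behind the grasp point. The pads swing forward as they close: fully open they stand 13 mm farther back than shut.
Start: joints at [62.636, 14.817, 87.949, -0, 77.235, -11.62], TCP at [149.223, 529.375, 231.31] pointing down, gripper open.
Joint ranges: [-179.93, 179.93], [-52.35, 119.4], [10.71, 147.94], [-69.91, 249.91], [12.55, 155.21], [-178.61, 178.61]. Speed limits (degrees/s): [147.25, 147.25, 180, 180, 180, 180].

INTERFACE

Orientations are given as a 3x3 rotation matrix whose columns are the frame's x, y, z axes.
In Python, from plant import monitor, imaging, r, spotter gives the robot as it stands.
- The arm moves only by the tool carry_out, never from a script. Its argument "increments" is a list of rows, each a list of 2 entries, a list of its own where there are three numbers: the shift along the tool's x, y, z normalised to -1 to 1, where 1 is 0.02 m, then the turn, a rotation vector about the tool's x, y, z normalised to -1 to 1, where 1 is 0.08 rad. A call has 1 to 12 rows; each row shifts and turns the commanded pose from where the row before left it, along the tool's axes as they then stand; what a row does not reach is not made up. A row lasts 1/12 s, in which the tool goes at most 41.7 mm and 7.16 degrees, less where a joint would pass 70% of its speed; a pose out of reach is approached as far as the arm can. A call with a number of a shift or a turn outside -1 to 1 is refused whole. A call with a gripper value outside its range is refused whole. "hand" is the gripper command: -1 is fully open, 1 is shut, values between are in proportion, set as the call begins (left out, the last holds). The fingers move at their own pace and stop on an object; "force" is the grip in N (left out, the last holds). Time passes only in rows, so rows that do not move let the fingers close. It gives the time, the measured TCP pose, the force, the opening and the grip force at its end, in the units of the state.
- monitor.sense(): the state, without advancing time (a new reading comes with each control period).
- imaging.read_camera(name): name is "scene" or "top"; returns (picture, depth): 480x640x3 uint8, red, green, blue; 480x640 float32, mm along the optical axis (not along the pixel's ray), 0 where there is no reading.
- imaging.calibration(name): a dict with "fx", "fy", "cx", "cy" (pixels), "extrinsics" (4x4, takes a point from world to camera coordinates). Camera axes: x right, y up, looking along -z (the intrinsics and any distortion apply to the point x, -y, -z); pixel columns grow to the right and rows downward; lengths in mm; the calibration is good to about 2 mm. A picture is of the moment at which its call begins. calibration takes no time and is no camera call.
- r.sign_off(): hands the job in; it is judged then, once.
Trained networks look in the newest picture that a camera, given by its name, has taken for a name from the list of things; names that differ only in an ending like _2 or _b are one class to them, and where a whole thing is asked for, a point or a joint stands for the part that bears it (a point fixed in the world has none). Each returns a list of dicts, best first, with "confidence" (0 to 1); they miss things now and then, are a little off and sometimes report something else, mostly with a low value. They report only what shows in the picture. A call takes as long as a camera call. They do not tell look-alikes from the thing itself.
- spotter.regions_of(camera, query): "mask" (480x640 bool, what is visible of it) and "point" ([column, row] in pixels, amid what is visible of it).
The state is a dict: "t": time; "qpos": joint angles; "joint_velocities": joint speeds; "tau": joint torques, N m; "position": TCP position; "ee_rot": TCP orientation; "force": force on the tool from outside, world axes, zero at the start; "wrist_torque": the same for the moment, N m; "gripper_width": finger opening in mm; "gripper_force": force on a finger pad.
Only numpy, scipy, OpenCV 4.12 (cv2) and the standard library are available. Lean on these libraries where they do the work, as an engineer would, in place of code of your own. Each camera call takes 0.05 s, during which the arm holds its last target. There are 200 camera calls.

TASK

A tube adapter has stuck in the black centrifuge bucket that is clamped in the sloping cradle. Take the square-handled ejector rod from its rest and push it down the bucket's axis through the hole in the guide plate at the bucket's raised end (the plate may have been left off-centre), right home until the front of its handle rests gently against the plate, so that the adapter is driven out of the mouth into the catch trough; then lay the rod back on its rest as it lay, and do not disturb the other things on the bench.

Things in the scene. Friction and masses are not known exactly. Their poses are not given: they have to be found in the camera images.
- bucket: Black bucket, 64 mm across, clamped on a fixed cradle, axis sloping 35 degrees below level. Its raised end is covered by a steel guide plate, 60 x 90 x 12 mm, square to the axis, with one 17 mm hole. Origin: where the axis meets the plate's outer face, 175 mm up. x: along the axis to the mouth; y: level, along the plate; z: square to both, up. Highest: a screw, z = 47 mm. Space behind the plate (x < 0) is free.
- guide_slot (a point): Centre of the line on which the guide plate's hole lies (same point and axes as bucket). The plate can be set sideways and was left anywhere: the hole's centre is at z = 0 and y between -13 and +13 mm, not measured; look or feel for it. It is stiff and stays put under light pushes. Behind the 12 mm plate all is open for the rod along this line: a 45 mm wide cavity to x = 100 mm.
- bucket_mouth (a point): Centre of the bucket's open lower mouth, at bucket x = 100 mm; axes as the bucket's.
- trough_mid (a point): Middle of the floor of the open aluminium catch trough that carries on below the mouth, at bucket x = 159, z = -24 mm; axes as the bucket's. The trough runs from x = 104 to an end stop at 214 mm, 52 mm wide inside, walls 18 mm high.
- adapter_center (a point): Centre of the stuck adapter: grey plastic cylinder 42 mm across, 65 mm long (about 80 g), along the bore in the cavity. Its closed rear starts at bucket x = 22 mm, its front 13 mm inside the mouth. A sprung rubber pad (x = 70 to 90 mm) brakes it: it takes about 6 to 14 N to move it until its rear has passed the pad; then it slides down the trough or can be pushed on.
- adapter: The whole adapter; origin at adapter_center. At the start its x is level and its z upright, they do not follow the bore.
- rod_grip (a point): Middle of the ejector rod's handle, on its axis. Aluminium handle 76 mm long, 24 x 24 mm square; then a round steel shank 14 mm across, 124 mm long. x: along the rod to the nose; y, z: square to the handle's flats. The handle's front end, 38 mm ahead of this point, is too wide for the hole: the rod's stop, and about its balance point. Rod 200 mm long, about 160 g; lies level, axis 50 mm up.
- rod_tip (a point): Centre of the rod's nose, 162 mm ahead of rod_grip along x; same axes. The last 8 mm of the shank taper to a flat 9 mm across.
- rod: The whole ejector rod; origin and axes are those of rod_grip.
- rod_rest: The rod's rest, fixed: grey plate 205 x 60 x 8 mm with two notched posts. Origin: centre of its underside; x: towards the nose of the rod as it lies. The rod lies with rod_grip at x = -62, y = 0, z = 50 mm. Rear post (x = -100 to -90) holds the handle's end between cheeks 33 mm apart, 50 mm high; front post (x = 60 to 74) the shank, cheeks 23 mm apart, 59 mm high.
- key: a rotor key on a second, equal rest (which of the two places is the rod's varies): round 24 mm black rubber handle, thin 10 mm steel shank ending in a 14 mm socket, 180 mm long; not wanted. Origin at the middle of its handle, on the axis; x along it towards the socket.
- spare_bucket: an empty black bucket standing mouth up, 68 mm across, 95 mm tall; bystander. Origin under its centre.
- bottle: amber bottle, 64 mm across, 150 mm tall, standing; bystander. Origin under its centre.
- tip_box: blue box with a clear cover, 85 x 120 x 63 mm; bystander. Origin under its centre.
- rotor_nut: steel knurled nut, 60 mm across, 34 mm tall; bystander. Origin under its centre.
- screwdriver: screwdriver lying flat, 170 mm long; bystander. x along it towards the tip.
There are look-alikes about, which are no part of the job. What is shaped like the rod but orange is not meant. What is shaped like the rod_rest but purple is not meant.

How it is judged:
By the outcome, as a careful person would: the job done as asked, in the order asked, and still so for the second after the job is handed in, with the robot touching nothing.
It also fails if it takes over 61 s, if anything falls off the work surface, if the arm or the gripper's body presses on something with over 40 N, if the wrist force passes 120 N, or if a joint passes its speed limit or range.

## Working session

There is one attempt and no reset: what is moved stays moved. The work goes in short steps, Python scripts to look and compute and a tool call to move; the robot and the scene stay as the last step left them, time stands still between calls to the robot, and variables do not carry over. Pictures are saved under pics/ and viewed, at most 10 in all, crops included, and the job is handed in when it is done.

Besides the shell and the picture viewer there is one more tool, called after "Request:" by a JSON object that holds its "method" and its "body". carry_out: Moves the arm, as the interface text tells. Its arguments: {"type":"object","properties":{"increments":{"type":"array","items":{"type":"array"}},"hand":{"type":"number"},"force":{"type":"number"}},"required":["increments"]}

```bash
ls; mkdir -p pics; cat > h.py <<'E'
import numpy as np,cv2
from plant import monitor,imaging,r,spotter
def cam(n):
    im,d=imaging.read_camera(n);return im,d
def pts(n,d):
    c=imaging.calibration(n);E=np.array(c["extrinsics"])
    v,u=np.mgrid[0:480,0:640]
    P=np.stack([(u-c["cx"])/c["fx"]*d,-(v-c["cy"])/c["fy"]*d,-d],-1)
    return (P-E[:3,3])@E[:3,:3]   # R^T (p-t)
E
python3 - <<'E'
from h import *
for n in("scene","top"):
    im,d=cam(n);cv2.imwrite(f"pics/{n}0.png",im[...,::-1]);np.savez(f"{n}0.npz",im=im,d=d,P=pts(n,d))
    c=imaging.calibration(n);print(n,c)
    for q in("bucket","rod","rod_rest","key","adapter"):
        P=pts(n,d)
        for o in spotter.regions_of(n,q)[:3]:
            m=o["mask"]&(d>0);print(q,round(o["confidence"],2),np.round(o["point"]),m.sum(),np.round(np.median(P[m],0)),np.round(P[m].min(0)),np.round(P[m].max(0)))
E
```

```text
pics
scene {'fx': 523.9120363522235, 'fy': 523.9120363522235, 'cx': 322.67866279109796, 'cy': 235.93443986491633, 'extrinsics': array([[-8.84971054e-01,  4.65273886e-01,  1.86130095e-02,
         4.44253650e+02],
       [-3.35459023e-01, -6.64760646e-01,  6.67503204e-01,
         8.26682011e+01],
       [ 3.22945006e-01,  5.84477113e-01,  7.44374253e-01,
        -1.38175618e+03],
       [ 0.00000000e+00,  0.00000000e+00,  0.00000000e+00,
         1.00000000e+00]])}
bucket 0.7 [313. 230.] 1885 [525.  13. 173.] [ 354. -204.   -1.] [582.  49. 208.]
rod 0.63 [414. 432.] 1114 [535. 409.  21.] [509. 339.  -4.] [545. 505.  30.]
rod 0.61 [336. 368.] 1064 [607. 256.  59.] [568.  97.  -2.] [618. 315.  69.]
rod 0.43 [317. 226.] 1859 [525.  12. 173.] [ 383. -214.    0.] [582.  49. 208.]
rod_rest 0.98 [506. 323.] 2406 [217. 302.  10.] [166. 189.  -0.] [265. 398.  65.]
rod_rest 0.63 [324. 370.] 1858 [618. 214.  10.] [560. 111.  -2.] [641. 318.  63.]
rod_rest 0.43 [315. 228.] 1903 [525.  12. 173.] [ 376. -229.    0.] [582.  49. 208.]
key 0.71 [404. 329.] 645 [441. 248.  58.] [400. 126.  -0.] [460. 
[... 327 characters left out ...]
-2.07398082e-02,  9.89806680e-01,
        -1.26563949e+03],
       [ 0.00000000e+00,  0.00000000e+00,  0.00000000e+00,
         1.00000000e+00]])}
bucket 0.75 [346. 248.] 2617 [503. -32. 158.] [ 456. -158.   -6.] [597.  48. 208.]
bucket 0.41 [249. 217.] 1216 [591. 202.   7.] [566. 113.  -8.] [638. 324.  62.]
rod 0.87 [166. 242.] 557 [529. 416.  20.] [516. 348.  -4.] [541. 546.  30.]
rod 0.63 [236. 212.] 640 [602. 244.  57.] [584. 116.   1.] [625. 315.  69.]
rod_rest 0.8 [208. 368.] 2089 [212. 297.   8.] [162. 189.  -6.] [262. 405.  65.]
rod_rest 0.71 [249. 216.] 1326 [591. 208.   7.] [566. 113.  -8.] [640. 324.  68.]
key 0.66 [233. 274.] 482 [433. 241.  57.] [410. 127.  -3.] [455. 319.  66.]
```

View pics/scene0.png

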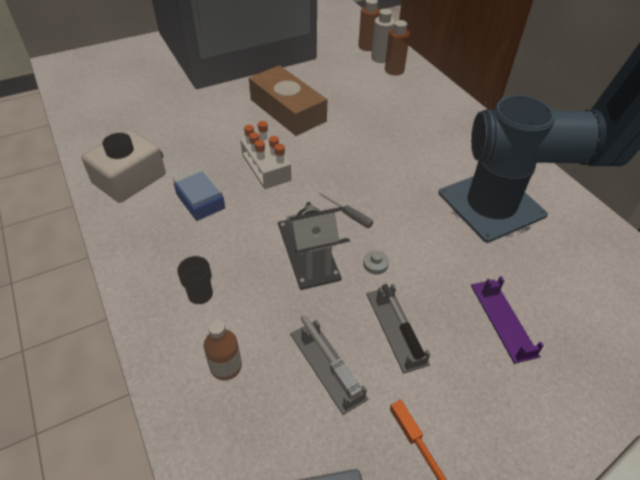

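View pics/top0.png

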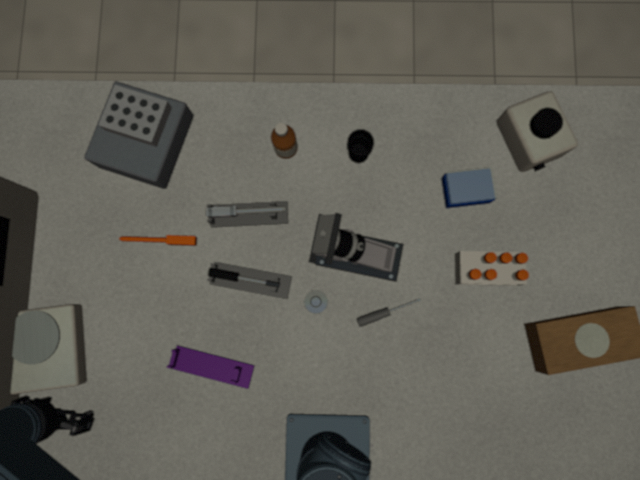

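The scene picture shows the rod at px (335,368), handle towards the left of the robot, with the key beside it at (404,330). The guide plate is at (316,230) and its hole shows at about (317,230). The top picture agrees. Next I'll fit precise poses.

```bash
cat > fit.py <<'E'
from h import *
for n in("scene","top"):
    f=np.load(f"{n}0.npz");im,d,P=f["im"],f["d"],f["P"]
    ok=d>0
    # table check
    t=ok&(abs(P[...,2])<8);print(n,"table z",np.median(P[t][:,2]))
    # rod: region of the rest, points above z 45
    box=ok&(P[...,0]>560)&(P[...,0]<645)&(P[...,1]>90)&(P[...,1]<335)
    for nm,lo,hi in(("all",52,75),):
        m=box&(P[...,2]>lo)&(P[...,2]<hi)
        Q=P[m];print(nm,len(Q),Q.min(0),Q.max(0))
        ys=np.arange(100,330,15)
        for a in ys:
            s=Q[(Q[:,1]>=a)&(Q[:,1]<a+15)]
            if len(s)>3:print(a,len(s),np.round([s[:,0].mean(),s[:,0].min(),s[:,0].max(),np.percentile(s[:,2],80)],1))
    b=ok&(P[...,0]>440)&(P[...,0]<600)&(P[...,1]>-40)&(P[...,1]<70)&(P[...,2]>125)&(P[...,2]<215)
    Q=P[b]
    # ransac plane with normal ~ rear: (x-axis is down the slope)
    best=None;rng=np.random.default_rng(0)
    for _ in range(1500):
        a=Q[rng.choice(len(Q),3,False)];nn=np.cross(a[1]-a[0],a[2]-a[0]);L=np.linalg.norm(nn)
        if L<50:continue
        nn/=L
        if abs(abs(nn[2])-np.sin(np.radians(35)))>.12:continue
        k=abs((Q-a[0])@nn)<2
        if best is None or k.sum()>best.sum():best=k
    S=Q[best];c=S.mean(0);nn=np.linalg.svd(S-c)[2][2];nn*=-np.sign(nn[2])
    h=np.degrees(np.arctan2(nn[1],nn[0]));print("plane n",len(S),nn.round(3),"slope",np.degrees(np.arcsin(-nn[2])),"head",h,"c",c.round(1))
    y=np.cross([0,0,1],nn);y/=np.linalg.norm(y);z=np.cross(nn,y)
    u=(S-c)@y;v=(S-c)@z
    print("y ext",np.percentile(u,[0,1,50,99,100]).round(1),"z ext",np.percentile(v,[0,1,50,99,100]).round(1),y.round(3),z.round(3))
for n,(x0,x1,y0,y1) in dict(scene=(265,365,190,290),top=(300,410,200,290)).items():
    im=np.load(f"{n}0.npz")["im"][y0:y1,x0:x1,::-1];cv2.imwrite(f"pics/{n}c.png",cv2.resize(im,None,fx=5.5,fy=5.5,interpolation=cv2.INTER_CUBIC))
E
python3 fit.py
```

```text
scene table z 1.676158773238377
all 987 [577.31882295 115.78525911  52.05579823] [628.24851373 315.89087012  68.87973104]
115 31 [612.2 604.8 618.3  58.6]
130 57 [610.4 591.9 627.9  59.4]
145 93 [611.1 592.  628.2  60.2]
160 47 [609.8 601.6 616.6  58.5]
175 47 [608.3 601.2 614.2  58.3]
190 47 [607.5 599.4 613.8  59.4]
205 48 [606.5 599.8 612.7  57.8]
220 47 [605.4 597.2 612.2  58.6]
235 72 [604.1 590.2 615.9  64.3]
250 104 [603.6 590.6 615.2  64.6]
265 105 [603.  589.  613.9  63.9]
280 107 [601.9 589.2 612.8  64.1]
295 119 [599.9 577.3 617.7  64.1]
310 63 [600.3 577.8 622.2  63. ]
plane n 1125 [-0.152 -0.807 -0.57 ] slope 34.78443505028119 head -100.69572677550555 c [529.8  16.9 176.9]
y ext [-66.5 -58.9   0.6  46.4  49.7] z ext [-39.3 -36.5   0.6  36.4  37.2] [ 0.983 -0.186  0.   ] [-0.106 -0.561  0.821]
top table z -0.5785476797286917
all 554 [572.86260803 117.72808347  52.00105911] [623.33565089 314.65661686  68.77696488]
115 17 [606.9 601.1 611.7  58.2]
130 37 [605.  589.7 622.9  59.2]
145 49 [608.5 589.4 623.3  58.8]
160 29 [605.  598.3 611.4  57.1]
175 24 [604.3 598.1 611.2  57.6]
190 25 [602.9 596.9 608.2  57.1]
205 27 [602.4 594.4 607.9  56.7]
220 31 [600.3 594.7 607.8  57. ]
235 53 [599.6 587.6 611.2  62.4]
250 61 [599.1 587.5 611.7  62.7]
265 61 [596.9 585.8 608.9  63.5]
280 57 [596.4 585.2 607.9  63.4]
295 62 [595.4 572.9 608.4  63.4]
310 21 [598.1 584.7 614.4  62.8]
plane n 669 [-0.15  -0.806 -0.573] slope 34.94840162874375 head -100.56871984974227 c [525.4  16.7 177. ]
y ext [-65.  -60.6   1.   47.1  49.5] z ext [-42.4 -40.2   1.1  36.   37.6] [ 0.983 -0.183  0.   ] [-0.105 -0.563  0.82 ]
```

```bash
python3 - <<'E'
import cv2
a=cv2.imread("pics/scenec.png");b=cv2.imread("pics/topc.png")
b=cv2.resize(b,(400,327));a=cv2.resize(a,(400,400))
import numpy as np
c=np.zeros((400,800,3),np.uint8);c[:,:400]=a;c[:327,400:]=b;cv2.imwrite("pics/both.png",c)
E
```

```text
(no output)
```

View pics/both.png

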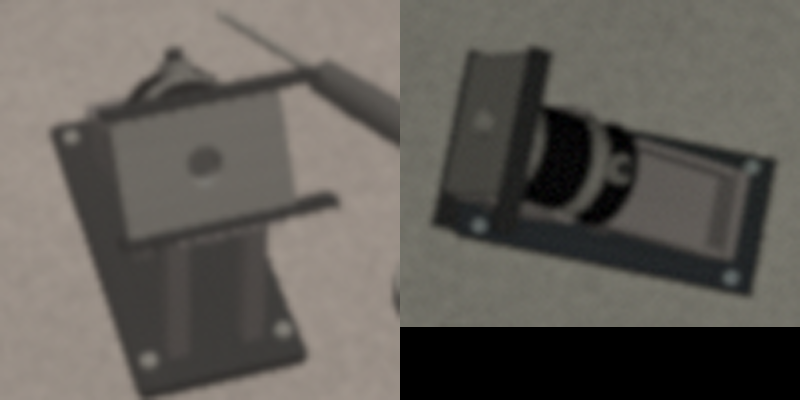

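The crops show the plate face with its hole at scene px (316,231) and top px (323,233). I'll take the hole's position from these, and I'll use the rod as a common reference to remove the cameras' offsets.

```bash
python3 - <<'E'
from h import *
s=monitor.sense();print({k:np.round(v,3).tolist() for k,v in s.items()})
nn=np.array([-.151,-.8065,-.5715]);nn/=np.linalg.norm(nn)
y=np.cross([0,0,1],nn);y/=np.linalg.norm(y);z=np.cross(nn,y)
for n,c0,box in(("scene",[529.8,16.9,176.9],(300,215,332,248)),("top",[525.4,16.7,177],(312,222,334,246))):
    f=np.load(f"{n}0.npz");im,d,P=f["im"],f["d"],f["P"]
    C=imaging.calibration(n);E=np.array(C["extrinsics"]);o=-E[:3,:3].T@E[:3,3]
    def hit(u,v):
        r_=E[:3,:3].T@np.array([(u-C["cx"])/C["fx"],-(v-C["cy"])/C["fy"],-1]);return o+r_*((np.array(c0)-o)@nn)/(r_@nn)
    # rectify plate plane: 0.5mm grid, then print hole columns
    g=np.arange(-60,60,.5)
    c0=np.array(c0);b=c0+nn*0; b=b+z*((175-b[2])/z[2])  # point on plane at height 175
    W=b+g[None,:,None]*y+ -g[:,None,None]*z
    K=W@E[:3,:3].T+E[:3,3];u=C["cx"]+C["fx"]*K[...,0]/-K[...,2];v=C["cy"]-C["fy"]*K[...,1]/-K[...,2]
    rec=cv2.remap(im,u.astype(np.float32),v.astype(np.float32),cv2.INTER_CUBIC);cv2.imwrite(f"pics/rec_{n}.png",cv2.resize(rec[...,::-1],(400,400)))
    print(n,"origin-line b",b.round(1))
    m=(d>0)&(P[...,0]>575)&(P[...,0]<630)&(P[...,1]>100)&(P[...,1]<330)
    t=m&(P[...,2]>60.5)&(P[...,1]>240)&(P[...,1]<295)
    sh=m&(P[...,2]>52)&(P[...,1]>160)&(P[...,1]<225)
    h=P[t].mean(0);k=P[sh].mean(0);print("handle top",h,"shank",k,"heading",np.degrees(np.arctan2(k[1]-h[1],k[0]-h[0])))
    q=P[m&(P[...,2]>55)&(P[...,1]>240)&(P[...,1]<295)];print("handle edges x-line mid", np.percentile(q[:,0],[2,98]))
    q=P[m&(P[...,2]>2)&(P[...,2]<14)];rr=cv2.minAreaRect(q[:,:2].astype(np.float32));print("rest rect",rr)
a=cv2.imread("pics/rec_scene.png");b=cv2.imread("pics/rec_top.png");cv2.imwrite("pics/rec.png",np.hstack([a,b]))
E
```

```text
{'t': 0.6, 'qpos': [62.635, 14.815, 87.949, 0.001, 77.234, -11.62], 'joint_velocities': [0.022, -0.029, -0.025, 0.069, -0.068, 0.107], 'tau': [0.0, -44.566, -29.077, -0.0, 0.001, 0.0], 'position': [149.228, 529.382, 231.33], 'ee_rot': [[-0.962, 0.271, 0.0], [0.271, 0.962, 0.0], [0.0, 0.0, -1.0]], 'force': [0.843, 0.961, 0.543], 'wrist_torque': [0.003, -0.022, -0.004], 'gripper_force': 0.0, 'gripper_width': 85.381}
scene origin-line b [530.   18.2 175. ]
handle top [602.13767612 268.06350834  63.20576093] shank [607.82546129 192.74152035  56.92921738] heading -85.6816225778675
handle edges x-line mid [590.15684439 614.32293583]
rest rect ((602.54443359375, 215.03018188476562), (54.76076889038086, 229.0337371826172), 0.007214725948870182)
top origin-line b [525.7  18.1 175. ]
handle top [598.99676372 266.38322992  62.80854195] shank [603.39671167 192.06888393  55.49136535] heading -86.61163016300486
handle edges x-line mid [585.79717162 610.90870906]
rest rect ((602.47900390625, 214.89437866210938), (54.890724182128906, 228.88763427734375), 0.00864981859922409)
```

View pics/rec.png

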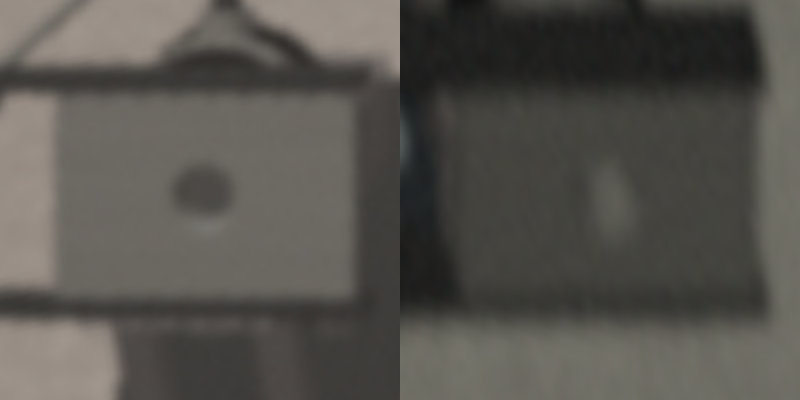

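The hole sits at the plate's middle, about 1 mm along +y from rectified column 200 (scene at px 203 of 400). The rod grip is about (599.6, 278) with heading −86.2°. First move: yaw the tool so it closes across the rod.

Request:
{"method": "carry_out", "body": {"increments": [[[0, 0, 0], [0, 0, 1]], [[0, 0, 0], [0, 0, 1]], [[0, 0, 0], [0, 0, 1]], [[0, 0, 0], [0, 0, 1]], [[0, 0, 0], [0, 0, 1]], [[0, 0, 0], [0, 0, 1]], [[0, 0, 0], [0, 0, 1]], [[0, 0, 0], [0, 0, 1]], [[0, 0, 0], [0, 0, 1]], [[0, 0, 0], [0, 0, 1]], [[0, 0, 0], [0, 0, 1]], [[0, 0, 0], [0, 0, 1]]], "hand": -0.2}}

```text
t: 1.6
position: [149.2, 529.4, 231.4]
ee_rot: [[-0.326, 0.945, 0.0], [0.945, 0.326, 0.0], [0.0, 0.0, -1.0]]
force: [0.6, 0.2, -0.7]
gripper_width: 51.2
gripper_force: 0.0
```

Request:
{"method": "carry_out", "body": {"increments": [[[0, 0, 0], [0, 0, 0.84]], [[0, 0, 0], [0, 0, 0.84]], [[0, 0, 0], [0, 0, 0.84]], [[0, 0, 0], [0, 0, 0.84]], [[0, 0, 0], [0, 0, 0]]]}}

```text
t: 2.02
position: [149.3, 529.4, 231.4]
ee_rot: [[-0.065, 0.998, 0.0], [0.998, 0.065, 0.0], [0.0, 0.0, -1.0]]
force: [-0.4, -0.0, 0.5]
gripper_width: 51.0
gripper_force: 0.0
```

```bash
cat >> h.py <<'E'
from scipy.spatial.transform import Rotation as Ro
def plan(p=None,R=None):
    s=monitor.sense();p0=np.array(s["position"]);R0=np.array(s["ee_rot"])
    print("t",round(s["t"],2),"p",p0.round(2),"F",np.round(s["force"],1),"w",round(s["gripper_width"],1))
    if p is not None:print("shift units in tool axes now",((R0.T@(np.array(p)-p0))/20).round(3))
    if R is not None:
        print("turn units",(Ro.from_matrix(R0.T@R).as_rotvec()/.08).round(3))
        if p is not None:print("shift units after turn",((R.T@(np.array(p)-p0))/20).round(3))
u=np.array([np.cos(np.radians(-86.2)),np.sin(np.radians(-86.2)),0])
Rg=np.column_stack([-u,np.cross([0,0,-1],-u),[0,0,-1]])
nn=np.array([-.151,-.8065,-.5715]);nn/=np.linalg.norm(nn)
by=np.cross([0,0,1],nn);by/=np.linalg.norm(by);bz=np.cross(nn,by)
Rp=np.column_stack([-nn,np.cross(-bz,-nn),-bz])
E
python3 -c "
from h import *
print(Rg,Rp);plan([599.1,286,110],Rg);print(monitor.sense()['qpos'])"
```

```text
[[-0.0662739   0.99780147  0.        ]
 [ 0.99780147  0.0662739   0.        ]
 [-0.          0.         -1.        ]] [[ 0.15101091  0.98292044  0.10518131]
 [ 0.80655828 -0.18403098  0.56177962]
 [ 0.5715413   0.         -0.8205733 ]]
t 2.02 p [149.26 529.39 231.35] F [-0.4 -0.   0.5] w 51.0
shift units in tool axes now [-13.601  21.656   6.069]
turn units [ 0.001 -0.001 -0.019]
shift units after turn [-13.633  21.636   6.068]
[ 6.26343839e+01  1.48142889e+01  8.79461216e+01 -2.22687586e-03
  7.72345117e+01  5.89206653e+01]
```

Request:
{"method": "carry_out", "body": {"increments": [[[-0.567, 0.902, 0.1], [0, 0, 0]], [[-0.567, 0.902, 0.1], [0, 0, 0]], [[-0.567, 0.902, 0.1], [0, 0, 0]], [[-0.567, 0.902, 0.1], [0, 0, 0]], [[-0.567, 0.902, 0.1], [0, 0, 0]], [[-0.567, 0.902, 0.1], [0, 0, 0]], [[-0.567, 0.902, 0.1], [0, 0, 0]], [[-0.567, 0.902, 0.1], [0, 0, 0]], [[-0.567, 0.902, 0.1], [0, 0, 0]], [[-0.567, 0.902, 0.1], [0, 0, 0]], [[-0.567, 0.902, 0.1], [0, 0, 0]], [[-0.567, 0.902, 0.1], [0, 0, 0]]]}}

```text
t: 3.02
position: [375.3, 407.6, 207.3]
ee_rot: [[-0.069, 0.998, 0.0], [0.998, 0.069, 0.0], [0.0, 0.0, -1.0]]
force: [1.1, 1.0, 1.3]
gripper_width: 51.1
gripper_force: 0.0
```

Request:
{"method": "carry_out", "body": {"increments": [[[-0.567, 0.902, 0.1], [0, 0, 0]], [[-0.567, 0.902, 0.1], [0, 0, 0]], [[-0.567, 0.902, 0.1], [0, 0, 0]], [[-0.567, 0.902, 0.1], [0, 0, 0]], [[-0.567, 0.902, 0.1], [0, 0, 0]], [[-0.567, 0.902, 0.1], [0, 0, 0]], [[-0.567, 0.902, 0.1], [0, 0, 0]], [[-0.567, 0.902, 0.1], [0, 0, 0]], [[-0.567, 0.902, 0.1], [0, 0, 0]], [[-0.567, 0.902, 0.1], [0, 0, 0]], [[-0.567, 0.902, 0.1], [0, 0, 0]], [[-0.567, 0.902, 0.1], [0, 0, 0]]]}}

```text
t: 4.02
position: [600.4, 286.3, 183.1]
ee_rot: [[-0.07, 0.998, -0.0], [0.998, 0.07, -0.0], [-0.0, -0.0, -1.0]]
force: [0.1, 0.9, -0.2]
gripper_width: 51.2
gripper_force: 0.0
```

Request:
{"method": "carry_out", "body": {"increments": [[[0, 0, 0.9], [0, 0, 0]], [[0, 0, 0.9], [0, 0, 0]], [[0, 0, 0.9], [0, 0, 0]], [[0, 0, 0.9], [0, 0, 0]], [[0, 0, 0], [0, 0, 0]], [[0, 0, 0], [0, 0, 0]]]}}

```text
t: 4.52
position: [598.8, 286.7, 110.3]
ee_rot: [[-0.068, 0.998, -0.003], [0.998, 0.068, -0.001], [-0.001, -0.003, -1.0]]
force: [0.8, 0.4, 0.5]
gripper_width: 51.1
gripper_force: 0.0
```

```bash
python3 - <<'E'
from h import *
plan([599.1,286,30],Rg);print(np.round(monitor.sense()['qpos'],1))
im,d=cam("top");a=im[170:270,190:310,::-1];im,d=cam("scene");b=im[280:430,270:420,::-1]
cv2.imwrite("pics/over.png",np.hstack([cv2.resize(a,(480,400),interpolation=2),cv2.resize(b,(320,400),interpolation=2)]))
E
```

```text
t 4.52 p [598.76 286.65 110.3 ] F [0.8 0.4 0.5] w 51.1
shift units in tool axes now [-0.031  0.025  4.015]
turn units [-0.033  0.007  0.028]
shift units after turn [-0.034  0.015  4.015]
[16.  31.7 79.7 -0.  68.7 12. ]
```

View pics/over.png

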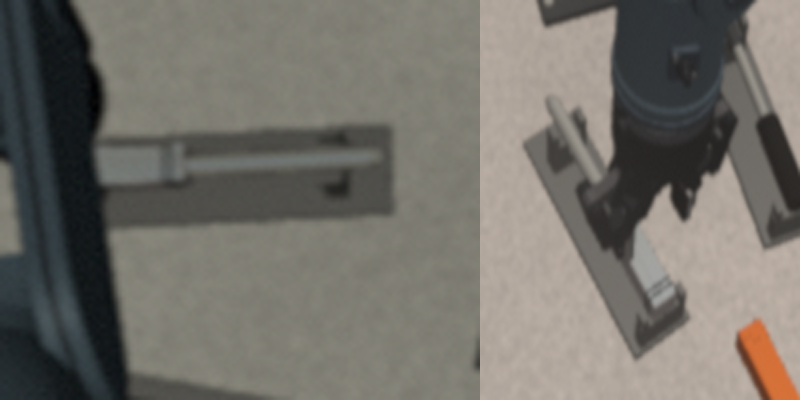

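The hand is above the handle and the fingers straddle it, so I'm descending.

Request:
{"method": "carry_out", "body": {"increments": [[[-0.03, 0.02, 0.7], [0, 0, 0]], [[0, 0, 0.7], [0, 0, 0]], [[0, 0, 0.7], [0, 0, 0]], [[0, 0, 0.7], [0, 0, 0]], [[0, 0, 0.6], [0, 0, 0]], [[0, 0, 0.6], [0, 0, 0]], [[0, 0, 0], [0, 0, 0]], [[0, 0, 0], [0, 0, 0]]]}}

```text
t: 5.28
position: [599.8, 286.3, 31.1]
ee_rot: [[-0.067, 0.998, -0.001], [0.998, 0.067, -0.0], [-0.0, -0.001, -1.0]]
force: [0.2, 0.7, 0.0]
gripper_width: 51.1
gripper_force: 0.0
```

Request:
{"method": "carry_out", "body": {"increments": [[[0, 0, 0], [0, 0, 0]], [[0, 0, 0], [0, 0, 0]], [[0, 0, 0], [0, 0, 0]], [[0, 0, 0], [0, 0, 0]], [[0, 0, 0], [0, 0, 0]], [[0, 0, 0], [0, 0, 0]]], "hand": 0.35, "force": 20}}

```text
t: 5.78
position: [600.0, 286.4, 31.6]
ee_rot: [[-0.067, 0.998, 0.0], [0.998, 0.067, 0.0], [0.0, 0.0, -1.0]]
force: [-0.4, 0.6, -0.1]
gripper_width: 27.9
gripper_force: 0.0
```

Request:
{"method": "carry_out", "body": {"increments": [[[0, 0, 0], [0, 0, 0]], [[0, 0, 0], [0, 0, 0]], [[0, 0, 0], [0, 0, 0]], [[0, 0, 0], [0, 0, 0]]], "hand": 1, "force": 30}}

```text
t: 6.12
position: [600.1, 286.4, 31.6]
ee_rot: [[-0.067, 0.998, 0.0], [0.998, 0.067, 0.0], [0.0, 0.0, -1.0]]
force: [-1.9, -0.2, 2.6]
gripper_width: 23.6
gripper_force: 29.9
```

```bash
python3 -c "
from h import *
plan();s=monitor.sense();print(s['gripper_force'],s['wrist_torque'])"
```

```text
t 6.12 p [600.09 286.39  31.63] F [-1.9 -0.2  2.6] w 23.6
29.864763915538788 [-0.05285129  0.0541244  -0.05686281]
```

Request:
{"method": "carry_out", "body": {"increments": [[[0, 0, 0], [0, 0, 0]], [[0, 0, -0.3], [0, 0, 0]], [[0, 0, -0.7], [0, 0, 0]], [[0, 0, -1], [0, 0, 0]], [[0, 0, -1], [0, 0, 0]], [[0, 0, -1], [0, 0, 0]], [[0, 0, -1], [0, 0, 0]], [[0, 0, -1], [0, 0, 0]], [[0, 0, -1], [0, 0, 0]], [[0, 0, -1], [0, 0, 0]], [[0, 0, -1], [0, 0, 0]], [[0, 0, -1], [0, 0, 0]]], "force": 90}}

```text
t: 7.12
position: [599.3, 286.2, 231.8]
ee_rot: [[-0.067, 0.998, -0.001], [0.998, 0.067, -0.0], [-0.0, -0.002, -1.0]]
force: [0.9, 0.2, -0.7]
gripper_width: 23.1
gripper_force: 88.2
```

```bash
cat >> h.py <<'E'
hd,sl=np.radians(-100.63),np.radians(35)
nn=np.array([np.cos(hd)*np.cos(sl),np.sin(hd)*np.cos(sl),-np.sin(sl)])
by=np.array([-np.sin(hd),np.cos(hd),0]);bz=np.cross(nn,by)
Rp=np.column_stack([-nn,np.cross(-bz,-nn),-bz])
H=np.array([530.,18,175])
TIP=170.5
def tcp(xtip,y=0,z=0): return H+nn*(xtip-TIP)+by*y+bz*(z-18.4)
def where():
    s=monitor.sense();d=np.array(s["position"])-H;R=np.array(s["ee_rot"])
    F=np.array(s["force"])
    print("t",round(s["t"],2),"tip xyz bucket",round(d@nn+TIP,2),round(d@by,2),round(d@bz+18.4,2),"F bucket",(np.array([nn,by,bz])@F).round(1),"rodF ang",(Ro.from_matrix(Rp.T@R).as_rotvec()*57.3).round(2),"w",round(s["gripper_width"],2),"gf",round(s["gripper_force"],1))
E
python3 -c "
from h import *
plan(tcp(-30),Rp);print(tcp(-30),by)"
```

```text
t 7.12 p [599.32 286.2  231.77] F [ 0.9  0.2 -0.7] w 23.1
shift units in tool axes now [-4.685 -2.177 -2.153]
turn units [-0.983  7.6    3.055]
shift units after turn [-2.923 -0.933 -4.681]
[562.24350961 189.79413718 274.92967787] [ 0.9828389  -0.18446599  0.        ]
```

Request:
{"method": "carry_out", "body": {"increments": [[[0, 0, 0], [-0.109, 0.844, 0.339]], [[0, 0, 0], [-0.109, 0.844, 0.339]], [[0, 0, 0], [-0.109, 0.844, 0.339]], [[0, 0, 0], [-0.109, 0.844, 0.339]], [[0, 0, 0], [-0.109, 0.844, 0.339]], [[0, 0, 0], [-0.109, 0.844, 0.339]], [[0, 0, 0], [-0.109, 0.844, 0.339]], [[0, 0, 0], [-0.109, 0.844, 0.339]], [[0, 0, 0], [-0.109, 0.844, 0.339]], [[0, 0, 0], [0, 0, 0]]]}}

```text
t: 7.95
position: [598.6, 284.5, 229.0]
ee_rot: [[0.155, 0.982, 0.105], [0.804, -0.187, 0.565], [0.574, -0.004, -0.819]]
force: [-0.7, -0.1, -3.0]
gripper_width: 23.0
gripper_force: 88.2
```

Request:
{"method": "carry_out", "body": {"increments": [[[-0.365, -0.117, -0.585], [0, 0, 0]], [[-0.365, -0.117, -0.585], [0, 0, 0]], [[-0.365, -0.117, -0.585], [0, 0, 0]], [[-0.365, -0.117, -0.585], [0, 0, 0]], [[-0.365, -0.117, -0.585], [0, 0, 0]], [[-0.365, -0.117, -0.585], [0, 0, 0]], [[-0.365, -0.117, -0.585], [0, 0, 0]], [[-0.365, -0.117, -0.585], [0, 0, 0]], [[0, 0, 0], [0, 0, 0]], [[0, 0, 0], [0, 0, 0]], [[0, 0, 0], [0, 0, 0]]]}}

```text
t: 8.87
position: [562.8, 189.8, 274.4]
ee_rot: [[0.151, 0.983, 0.107], [0.805, -0.185, 0.564], [0.574, 0.001, -0.819]]
force: [0.7, -0.3, -2.0]
gripper_width: 22.7
gripper_force: 88.4
```

```bash
python3 - <<'E'
from h import *
where();plan(tcp(-30),Rp);print(np.round(monitor.sense()['qpos'],1))
im,d=cam("scene");np.savez("pre.npz",im=im,d=d)
a=im[160:290,260:400,::-1]
im,d=cam("top");b=im[180:310,240:380,::-1];np.savez("pret.npz",im=im,d=d)
cv2.imwrite("pics/pre.png",np.hstack([cv2.resize(x,(400,371),interpolation=2) for x in(a,b)]))
E
```

```text
t 8.87 tip xyz bucket -29.79 0.53 -0.46 F bucket [ 1.3  0.8 -1.6] rodF ang [-0.07  0.03 -0.03] w 22.72 gf 88.4
t 8.87 p [562.78 189.79 274.43] F [ 0.7 -0.3 -2. ] w 22.7
shift units in tool axes now [ 0.011 -0.026 -0.023]
turn units [ 0.015 -0.006  0.006]
shift units after turn [ 0.011 -0.027 -0.023]
[-13.3  13.1  93.2  35.9  78.1 -11.7]
```

View pics/pre.png

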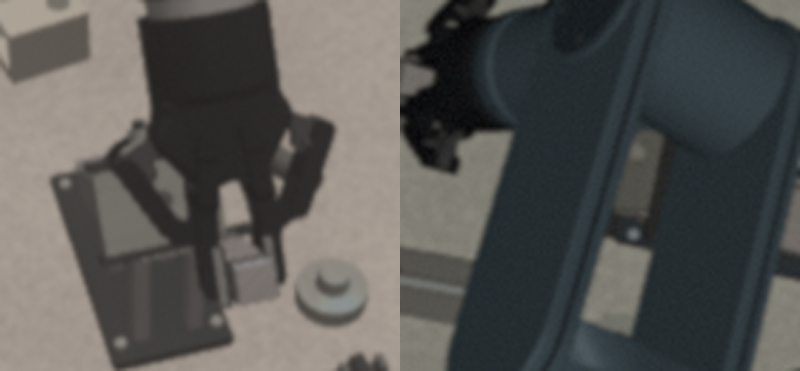

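The scene crop shows the rod held along the bucket's axis, with the end face of its handle at crop px (250,285). That face checks the scene camera's offset directly.

```bash
python3 - <<'E'
from h import *
f=np.load("pre.npz");d=f["d"];P=pts("scene",d)
B=(P-H)@np.column_stack([nn,by,bz]);m=(d>0)&(B[...,0]<-215)&(B[...,0]>-245)&(abs(B[...,1])<30)&(abs(B[...,2])<35)
Q=B[m];print(len(Q),np.percentile(Q,[1,10,50,90,99],axis=0).round(1))
face=Q[(abs(Q[:,0]-np.median(Q[:,0]))<4)&(abs(Q[:,1])<17)];print(len(face),np.percentile(face,[1,5,50,95,99],axis=0).round(1))
v,u=np.nonzero(m);print(u.min(),u.max(),v.min(),v.max())
C=imaging.calibration("scene");E=np.array(C["extrinsics"])
def proj(X):
    k=E[:3,:3]@X+E[:3,3];return C["cx"]+C["fx"]*k[0]/-k[2],C["cy"]-C["fy"]*k[1]/-k[2]
for y in(-12,12):
  for z in(-12,12):print("corner predicted crop px",[round(a) for a in ((np.array(proj(H+nn*(-229.8)+by*(.5+y)+bz*(-.5+z)))-[260,160])*[400/140,371/130])])
print("1mm by in px",(np.array(proj(H+nn*(-229.8)+by*10))-proj(H+nn*(-229.8)))*[400/1400,371/1300])
E
```

```text
264 [[-232.3  -15.2  -10.7]
 [-230.7   -7.5   -7.4]
 [-228.7    3.4    3.7]
 [-219.1   13.3   12.9]
 [-215.1   14.6   27.6]]
210 [[-231.7  -10.2  -10.6]
 [-231.2   -8.8   -8.8]
 [-229.     2.6    1.8]
 [-226.    12.9   12.5]
 [-225.    13.6   13.5]]
330 358 237 266
corner predicted crop px [280, 298]
corner predicted crop px [274, 258]
corner predicted crop px [240, 307]
corner predicted crop px [234, 267]
1mm by in px [-1.6630507   0.38011315]
```

```bash
python3 - <<'E'
import numpy as np,cv2
im=np.load("pre.npz")["im"][235:275,325:365,::-1]
cv2.imwrite("pics/end.png",cv2.resize(im,(600,600),interpolation=2))
E
```

```text
(no output)
```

View pics/end.png

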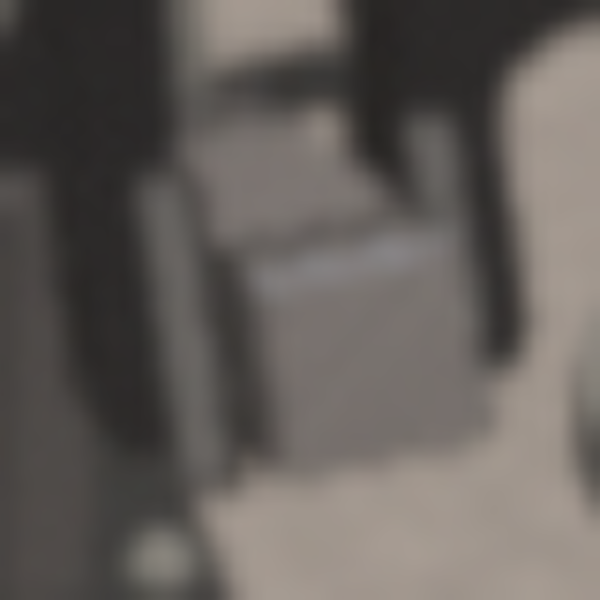

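The measured end face lies +1 mm in y and about +2 mm in z from where the robot puts it. The y figure matches the offset I already removed, so I'm correcting the remaining 0.5 mm and approaching the hole.

Request:
{"method": "carry_out", "body": {"increments": [[[-0.2, -0.027, -0.023], [0, 0, 0]], [[-0.3, 0, 0], [0, 0, 0]], [[-0.3, 0, 0], [0, 0, 0]], [[-0.3, 0, 0], [0, 0, 0]], [[-0.1, 0, 0], [0, 0, 0]], [[-0.1, 0, 0], [0, 0, 0]], [[-0.1, 0, 0], [0, 0, 0]], [[0, 0, 0], [0, 0, 0]], [[0, 0, 0], [0, 0, 0]]]}}

```text
t: 9.72
position: [558.0, 167.2, 258.8]
ee_rot: [[0.15, 0.983, 0.107], [0.805, -0.184, 0.564], [0.574, 0.001, -0.819]]
force: [0.9, -0.3, -2.1]
gripper_width: 22.7
gripper_force: 88.4
```

```bash
python3 -c "
from h import *
where()"
```

```text
t 9.72 tip xyz bucket -1.94 0.04 -0.05 F bucket [ 1.3  0.9 -1.6] rodF ang [-0.06  0.02 -0.05] w 22.7 gf 88.4
```

Request:
{"method": "carry_out", "body": {"increments": [[[-0.08, 0, 0], [0, 0, 0]], [[-0.08, 0, 0], [0, 0, 0]], [[-0.08, 0, 0], [0, 0, 0]], [[-0.08, 0, 0], [0, 0, 0]], [[0, 0, 0], [0, 0, 0]]]}}

```text
t: 10.13
position: [556.9, 161.9, 254.8]
ee_rot: [[0.15, 0.983, 0.107], [0.805, -0.184, 0.564], [0.574, 0.001, -0.819]]
force: [0.1, 0.6, -2.1]
gripper_width: 23.2
gripper_force: 88.4
```

```bash
python3 -c "
from h import *
where()"
```

```text
t 10.13 tip xyz bucket 4.78 -0.08 -0.19 F bucket [ 0.7  0.  -2.1] rodF ang [-0.05  0.01 -0.04] w 23.2 gf 88.4
```

Request:
{"method": "carry_out", "body": {"increments": [[[-0.08, 0, 0], [0, 0, 0]], [[-0.08, 0, 0], [0, 0, 0]], [[-0.08, 0, 0], [0, 0, 0]], [[0, 0, 0], [0, 0, 0]]]}}

```text
t: 10.47
position: [556.2, 158.0, 252.1]
ee_rot: [[0.15, 0.983, 0.107], [0.805, -0.184, 0.564], [0.574, 0.001, -0.819]]
force: [0.2, -0.5, -2.0]
gripper_width: 22.5
gripper_force: 88.4
```

```bash
python3 -c "
from h import *
where()"
```

```text
t 10.47 tip xyz bucket 9.63 -0.06 -0.18 F bucket [ 1.5  0.3 -1.3] rodF ang [-0.05  0.01 -0.04] w 22.49 gf 88.4
```

Request:
{"method": "carry_out", "body": {"increments": [[[-0.08, 0, 0], [0, 0, 0]], [[-0.08, 0, 0], [0, 0, 0]], [[-0.08, 0, 0], [0, 0, 0]], [[-0.08, 0, 0], [0, 0, 0]], [[0, 0, 0], [0, 0, 0]]]}}

```text
t: 10.88
position: [555.2, 152.8, 248.4]
ee_rot: [[0.15, 0.983, 0.107], [0.805, -0.184, 0.564], [0.574, 0.001, -0.819]]
force: [0.8, -1.0, -2.1]
gripper_width: 22.7
gripper_force: 88.4
```

```bash
python3 -c "
from h import *
where()"
```

```text
t 10.88 tip xyz bucket 16.05 -0.07 -0.2 F bucket [ 1.9  1.  -1.2] rodF ang [-0.04  0.01 -0.04] w 22.65 gf 88.4
```

The nose is through the hole with no side force. Next I push the adapter.

Request:
{"method": "carry_out", "body": {"increments": [[[-0.1, 0, 0], [0, 0, 0]], [[-0.1, 0, 0], [0, 0, 0]], [[-0.1, 0, 0], [0, 0, 0]], [[-0.1, 0, 0], [0, 0, 0]], [[-0.1, 0, 0], [0, 0, 0]], [[-0.1, 0, 0], [0, 0, 0]], [[-0.1, 0, 0], [0, 0, 0]], [[-0.1, 0, 0], [0, 0, 0]]]}}

```text
t: 11.55
position: [553.9, 141.5, 241.1]
ee_rot: [[0.148, 0.983, 0.109], [0.804, -0.184, 0.566], [0.577, 0.004, -0.817]]
force: [3.2, 6.9, 4.4]
gripper_width: 22.6
gripper_force: 88.3
```

```bash
python3 -c "
from h import *
where()"
```

```text
t 11.55 tip xyz bucket 29.5 0.73 0.39 F bucket [-8.5  1.9 -0.6] rodF ang [-0.17  0.22 -0.17] w 22.59 gf 88.3
```

Request:
{"method": "carry_out", "body": {"increments": [[[-0.13, 0, 0], [0, 0, 0]], [[-0.13, 0, 0], [0, 0, 0]], [[-0.13, 0, 0], [0, 0, 0]], [[-0.13, 0, 0], [0, 0, 0]], [[-0.13, 0, 0], [0, 0, 0]], [[-0.13, 0, 0], [0, 0, 0]], [[-0.13, 0, 0], [0, 0, 0]], [[-0.13, 0, 0], [0, 0, 0]], [[-0.13, 0, 0], [0, 0, 0]], [[-0.13, 0, 0], [0, 0, 0]]]}}

```text
t: 12.38
position: [550.1, 120.6, 226.2]
ee_rot: [[0.148, 0.983, 0.109], [0.804, -0.184, 0.566], [0.577, 0.004, -0.817]]
force: [3.5, 6.5, 3.4]
gripper_width: 22.7
gripper_force: 88.3
```

```bash
python3 -c "
from h import *
where()"
```

```text
t 12.38 tip xyz bucket 55.5 0.84 0.37 F bucket [-7.7  2.2 -1.3] rodF ang [-0.18  0.22 -0.18] w 22.74 gf 88.3
```

Request:
{"method": "carry_out", "body": {"increments": [[[-0.13, -0.02, 0.01], [0, 0, 0]], [[-0.13, 0, 0], [0, 0, 0]], [[-0.13, 0, 0], [0, 0, 0]], [[-0.13, 0, 0], [0, 0, 0]], [[-0.13, 0, 0], [0, 0, 0]], [[-0.13, 0, 0], [0, 0, 0]], [[-0.13, 0, 0], [0, 0, 0]], [[-0.13, 0, 0], [0, 0, 0]], [[-0.13, 0, 0], [0, 0, 0]], [[-0.13, 0, 0], [0, 0, 0]]]}}

```text
t: 13.22
position: [545.8, 99.7, 211.0]
ee_rot: [[0.148, 0.983, 0.109], [0.804, -0.184, 0.566], [0.576, 0.004, -0.817]]
force: [3.6, 5.9, 3.1]
gripper_width: 22.5
gripper_force: 88.4
```

```bash
python3 -c "
from h import *
where()"
```

```text
t 13.22 tip xyz bucket 81.71 0.49 0.16 F bucket [-7.   2.4 -1.2] rodF ang [-0.18  0.2  -0.17] w 22.52 gf 88.4
```

Request:
{"method": "carry_out", "body": {"increments": [[[-0.13, 0, 0], [0, 0, 0]], [[-0.13, 0, 0], [0, 0, 0]], [[-0.13, 0, 0], [0, 0, 0]], [[-0.13, 0, 0], [0, 0, 0]], [[-0.13, 0, 0], [0, 0, 0]], [[-0.13, 0, 0], [0, 0, 0]], [[-0.13, 0, 0], [0, 0, 0]], [[-0.13, 0, 0], [0, 0, 0]], [[-0.13, 0, 0], [0, 0, 0]], [[-0.13, 0, 0], [0, 0, 0]]]}}

```text
t: 14.05
position: [540.8, 77.3, 194.3]
ee_rot: [[0.15, 0.983, 0.107], [0.805, -0.184, 0.564], [0.574, 0.001, -0.819]]
force: [0.3, -0.1, -1.9]
gripper_width: 22.6
gripper_force: 88.4
```

```bash
python3 -c "
from h import *
where()"
```

```text
t 14.05 tip xyz bucket 110.09 -0.33 -0.36 F bucket [ 1.2  0.3 -1.5] rodF ang [-0.05  0.01 -0.04] w 22.64 gf 88.4
```

Request:
{"method": "carry_out", "body": {"increments": [[[-0.1, 0.016, -0.015], [0, 0, 0]], [[-0.1, 0, 0], [0, 0, 0]], [[-0.1, 0, 0], [0, 0, 0]], [[-0.1, 0, 0], [0, 0, 0]], [[-0.1, 0, 0], [0, 0, 0]], [[-0.05, 0, 0], [0, 0, 0]], [[0, 0, 0], [0, 0, 0]], [[0, 0, 0], [0, 0, 0]]]}}

```text
t: 14.72
position: [539.5, 68.5, 188.5]
ee_rot: [[0.15, 0.983, 0.107], [0.805, -0.184, 0.564], [0.574, 0.001, -0.819]]
force: [-0.1, 0.3, -1.0]
gripper_width: 22.9
gripper_force: 88.4
```

```bash
python3 -c "
from h import *
where()"
```

```text
t 14.72 tip xyz bucket 120.66 -0.0 -0.06 F bucket [ 0.3 -0.2 -1. ] rodF ang [-0.06  0.02 -0.05] w 22.87 gf 88.4
```

Request:
{"method": "carry_out", "body": {"increments": [[[-0.05, 0, 0], [0, 0, 0]], [[0, 0, 0], [0, 0, 0]], [[-0.04, 0, 0], [0, 0, 0]], [[0, 0, 0], [0, 0, 0]], [[0, 0, 0], [0, 0, 0]]]}}

```text
t: 15.13
position: [539.2, 67.1, 187.5]
ee_rot: [[0.15, 0.983, 0.107], [0.805, -0.184, 0.564], [0.574, 0.001, -0.819]]
force: [-0.2, 0.1, -2.6]
gripper_width: 22.4
gripper_force: 88.4
```

```bash
python3 -c "
from h import *
where()"
```

```text
t 15.13 tip xyz bucket 122.44 0.02 -0.04 F bucket [ 1.4 -0.2 -2.1] rodF ang [-0.06  0.02 -0.06] w 22.38 gf 88.4
```

Request:
{"method": "carry_out", "body": {"increments": [[[-0.04, 0, 0], [0, 0, 0]], [[0, 0, 0], [0, 0, 0]], [[0, 0, 0], [0, 0, 0]]]}}

```text
t: 15.38
position: [539.1, 66.5, 187.0]
ee_rot: [[0.15, 0.983, 0.107], [0.805, -0.184, 0.564], [0.574, 0.001, -0.819]]
force: [0.4, 1.1, -1.3]
gripper_width: 22.9
gripper_force: 88.4
```

Request:
{"method": "carry_out", "body": {"increments": [[[-0.04, 0, 0], [0, 0, 0]], [[0, 0, 0], [0, 0, 0]], [[0, 0, 0], [0, 0, 0]]]}}

```text
t: 15.63
position: [539.1, 66.4, 187.0]
ee_rot: [[0.15, 0.983, 0.107], [0.804, -0.184, 0.565], [0.575, 0.002, -0.818]]
force: [0.7, 4.5, 1.6]
gripper_width: 23.1
gripper_force: 88.4
```

```bash
python3 -c "
from h import *
where()"
```

```text
t 15.63 tip xyz bucket 123.24 0.03 -0.03 F bucket [-4.7 -0.2 -1.3] rodF ang [-0.06  0.1  -0.08] w 23.08 gf 88.4
```

The handle is resting on the plate with about 6 N. Now I retract along the axis.

Request:
{"method": "carry_out", "body": {"increments": [[[0, 0, 0], [0, 0, 0]], [[0.15, 0, 0], [0, 0, 0]], [[0.3, 0, 0], [0, 0, 0]], [[0.4, 0, 0], [0, 0, 0]], [[0.4, 0, 0], [0, 0, 0]], [[0.4, 0, 0], [0, 0, 0]], [[0.4, 0, 0], [0, 0, 0]], [[0.4, 0, 0], [0, 0, 0]], [[0.4, 0, 0], [0, 0, 0]], [[0.4, 0, 0], [0, 0, 0]], [[0.4, 0, 0], [0, 0, 0]], [[0.4, 0, 0], [0, 0, 0]]]}}

```text
t: 16.63
position: [551.2, 131.7, 233.5]
ee_rot: [[0.15, 0.983, 0.107], [0.805, -0.184, 0.564], [0.574, 0.001, -0.819]]
force: [0.4, 0.1, -2.6]
gripper_width: 22.8
gripper_force: 88.4
```

Request:
{"method": "carry_out", "body": {"increments": [[[0.4, 0, 0], [0, 0, 0]], [[0.4, 0, 0], [0, 0, 0]], [[0.4, 0, 0], [0, 0, 0]], [[0.4, 0, 0], [0, 0, 0]], [[0.4, 0, 0], [0, 0, 0]], [[0.4, 0, 0], [0, 0, 0]], [[0.4, 0, 0], [0, 0, 0]], [[0.4, 0, 0], [0, 0, 0]], [[0.4, 0, 0], [0, 0, 0]], [[0.2, 0, 0], [0, 0, 0]], [[0, 0, 0], [0, 0, 0]]]}}

```text
t: 17.55
position: [562.7, 193.0, 277.4]
ee_rot: [[0.149, 0.983, 0.107], [0.805, -0.183, 0.564], [0.574, 0.003, -0.819]]
force: [-0.4, -0.7, -1.6]
gripper_width: 22.6
gripper_force: 88.4
```

```bash
python3 - <<'E'
from h import *
where()
# adapter's whereabouts
for n in("top","scene"):
    im,d=cam(n);P=pts(n,d)
    for o in spotter.regions_of(n,"adapter")[:3]:
        m=o["mask"]&(d>0);Bm=(P[m]-H)@np.column_stack([nn,by,bz]);print(n,round(o["confidence"],2),np.round(o["point"]),m.sum(),np.percentile(Bm,[3,50,97],axis=0).round(0).tolist())
    np.savez(f"post_{n}.npz",im=im,d=d)
# return target: the pose gripped
plan([600.1,286.4,231.6],Rg)
E
```

```text
t 17.55 tip xyz bucket -34.08 -0.11 0.14 F bucket [ 1.6 -0.3 -0.9] rodF ang [-0.08  0.03 -0.15] w 22.6 gf 88.4
top 0.68 [382. 259.] 334 [[150.0, -32.0, 1.0], [179.0, -15.0, 14.0], [210.0, 5.0, 19.0]]
scene 0.56 [298. 208.] 72 [[158.0, -15.0, 5.0], [187.0, 3.0, 16.0], [212.0, 11.0, 20.0]]
t 17.75 p [562.42 191.97 276.24] F [-0.1 -0.6 -1.2] w 22.6
shift units in tool axes now [2.805 0.979 4.69 ]
turn units [ 0.971 -7.594 -3.046]
shift units after turn [4.586 2.193 2.232]
```

The adapter lies in the trough, at bucket x of about 150–212. I'm taking the rod back by the same path.

Request:
{"method": "carry_out", "body": {"increments": [[[0.35, 0.122, 0.586], [0, 0, 0]], [[0.35, 0.122, 0.586], [0, 0, 0]], [[0.35, 0.122, 0.586], [0, 0, 0]], [[0.35, 0.122, 0.586], [0, 0, 0]], [[0.35, 0.122, 0.586], [0, 0, 0]], [[0.35, 0.122, 0.586], [0, 0, 0]], [[0.35, 0.122, 0.586], [0, 0, 0]], [[0.35, 0.122, 0.586], [0, 0, 0]], [[0, 0, 0], [0, 0, 0]]]}}

```text
t: 18.5
position: [599.8, 289.1, 230.4]
ee_rot: [[0.15, 0.983, 0.104], [0.805, -0.182, 0.564], [0.574, -0.001, -0.819]]
force: [-0.9, -0.1, -1.5]
gripper_width: 22.6
gripper_force: 88.3
```

Request:
{"method": "carry_out", "body": {"increments": [[[0, 0, 0], [0.108, -0.844, -0.339]], [[0, 0, 0], [0.108, -0.844, -0.339]], [[0, 0, 0], [0.108, -0.844, -0.339]], [[0, 0, 0], [0.108, -0.844, -0.339]], [[0, 0, 0], [0.108, -0.844, -0.339]], [[0, 0, 0], [0.108, -0.844, -0.339]], [[0, 0, 0], [0.108, -0.844, -0.339]], [[0, 0, 0], [0.108, -0.844, -0.339]], [[0, 0, 0], [0.108, -0.844, -0.339]], [[0, 0, 0], [0, 0, 0]], [[0, 0, 0], [0, 0, 0]]]}}

```text
t: 19.42
position: [599.9, 288.0, 231.5]
ee_rot: [[-0.068, 0.998, 0.0], [0.998, 0.068, 0.002], [0.002, 0.0, -1.0]]
force: [0.5, 0.2, -1.9]
gripper_width: 22.7
gripper_force: 88.4
```

```bash
python3 - <<'E'
from h import *
plan([600.1,286.4,90],Rg)
# is the rod still level & straight in hand?
im,d=cam("scene");P=pts("scene",d)
s=monitor.sense();p=np.array(s["position"]);R=np.array(s["ee_rot"])
Q=((P-p)@R)[d>0]
Q=Q[(Q[:,0]<-50)&(Q[:,0]>-200)&(abs(Q[:,1])<25)&(Q[:,2]>-45)&(Q[:,2]<10)]
for a in range(-190,-50,20):
    k=Q[(Q[:,0]>a)&(Q[:,0]<a+20)]
    if len(k)>3:print(a,len(k),np.median(k,0).round(1),np.percentile(k[:,2],5).round(1))
print(Q[:,0].min())
E
```

```text
t 19.42 p [599.87 288.01 231.5 ] F [ 0.5  0.2 -1.9] w 22.7
shift units in tool axes now [-9.300e-02  4.000e-03  7.075e+00]
turn units [ 0.004 -0.022  0.027]
shift units after turn [-8.100e-02  6.000e-03  7.075e+00]
-170 65 [-159.     3.2  -24.5] -26.7
-150 75 [-140.6    3.2  -24.5] -26.8
-130 84 [-119.9    3.1  -24.3] -27.5
-110 82 [-99.8   3.6 -24.9] -27.9
-90 90 [-80.    3.4 -24.8] -27.7
-70 36 [-65.7   4.3 -25. ] -27.3
-170.5236203161032
```

Request:
{"method": "carry_out", "body": {"increments": [[[-0.08, 0.005, 0.7], [0, -0.02, 0.027]], [[0, 0, 1], [0, 0, 0]], [[0, 0, 1], [0, 0, 0]], [[0, 0, 1], [0, 0, 0]], [[0, 0, 1], [0, 0, 0]], [[0, 0, 1], [0, 0, 0]], [[0, 0, 0.8], [0, 0, 0]], [[0, 0, 0.5], [0, 0, 0]], [[0, 0, 0], [0, 0, 0]], [[0, 0, 0], [0, 0, 0]]]}}

```text
t: 20.3
position: [600.6, 284.0, 92.0]
ee_rot: [[-0.063, 0.998, 0.0], [0.998, 0.063, -0.001], [-0.001, 0.0, -1.0]]
force: [0.2, 0.3, -2.3]
gripper_width: 22.6
gripper_force: 88.4
```

```bash
python3 -c "
from h import *
plan([600.1,286.4,32],Rg)"
```

```text
t 20.3 p [600.56 284.    91.97] F [ 0.2  0.3 -2.3] w 22.6
shift units in tool axes now [ 0.125 -0.015  2.998]
turn units [ 0.001  0.015 -0.039]
shift units after turn [ 0.121 -0.015  2.998]
```

Request:
{"method": "carry_out", "body": {"increments": [[[0.06, -0.008, 0.5], [0, 0.01, -0.03]], [[0.06, -0.007, 0.6], [0, 0, 0]], [[0, 0, 0.6], [0, 0, 0]], [[0, 0, 0.5], [0, 0, 0]], [[0, 0, 0.3], [0, 0, 0]], [[0, 0, 0], [0, 0, 0]], [[0, 0, 0], [0, 0, 0]], [[0, 0, 0], [0, 0, 0]]]}}

```text
t: 20.97
position: [600.4, 287.2, 42.3]
ee_rot: [[-0.067, 0.998, 0.001], [0.998, 0.067, -0.001], [-0.001, 0.001, -1.0]]
force: [0.6, -1.1, -1.4]
gripper_width: 22.7
gripper_force: 88.4
```

```bash
python3 -c "
from h import *
plan([600.1,286.4,32],Rg)"
```

```text
t 20.97 p [600.43 287.25  42.28] F [ 0.6 -1.1 -1.4] w 22.7
shift units in tool axes now [-0.041 -0.02   0.514]
turn units [0.017 0.01  0.013]
shift units after turn [-0.041 -0.019  0.514]
```

Request:
{"method": "carry_out", "body": {"increments": [[[-0.04, -0.015, 0.2], [0, 0.01, 0]], [[0, 0, 0.15], [0, 0, 0]], [[0, 0, 0.1], [0, 0, 0]], [[0, 0, 0], [0, 0, 0]], [[0, 0, 0], [0, 0, 0]]]}}

```text
t: 21.38
position: [599.7, 286.2, 32.8]
ee_rot: [[-0.067, 0.998, 0.0], [0.998, 0.067, -0.0], [-0.0, 0.0, -1.0]]
force: [0.3, -0.4, -2.2]
gripper_width: 23.1
gripper_force: 88.4
```

Request:
{"method": "carry_out", "body": {"increments": [[[0, 0, 0.04], [0, 0, 0]], [[0, 0, 0], [0, 0, 0]], [[0, 0, 0], [0, 0, 0]]]}}

```text
t: 21.63
position: [599.9, 286.3, 32.3]
ee_rot: [[-0.067, 0.998, 0.001], [0.998, 0.067, -0.0], [-0.0, 0.001, -1.0]]
force: [0.9, 0.5, -1.5]
gripper_width: 22.8
gripper_force: 88.4
```

```bash
python3 -c "
from h import *
plan([600.1,286.4,31.6],Rg)"
```

```text
t 21.63 p [599.87 286.28  32.27] F [ 0.9  0.5 -1.5] w 22.8
shift units in tool axes now [0.005 0.012 0.033]
turn units [0.01  0.001 0.012]
shift units after turn [0.005 0.012 0.033]
```

Request:
{"method": "carry_out", "body": {"increments": [[[0.005, 0.01, 0.035], [0, 0, 0]], [[0, 0, 0.02], [0, 0, 0]], [[0, 0, 0], [0, 0, 0]], [[0, 0, 0], [0, 0, 0]]]}}

```text
t: 21.97
position: [600.1, 286.4, 31.7]
ee_rot: [[-0.067, 0.998, 0.001], [0.998, 0.067, -0.0], [-0.0, 0.001, -1.0]]
force: [-1.4, -0.4, 4.2]
gripper_width: 22.7
gripper_force: 89.4
```

The rod is down on its rest, at the same pose as when I gripped it. I'm opening gently, first to about 40 mm.

Request:
{"method": "carry_out", "body": {"increments": [[[0, 0, 0], [0, 0, 0]], [[0, 0, 0], [0, 0, 0]], [[0, 0, 0], [0, 0, 0]], [[0, 0, 0], [0, 0, 0]], [[0, 0, 0], [0, 0, 0]]], "hand": 0.3, "force": 20}}

```text
t: 22.38
position: [600.0, 286.4, 30.9]
ee_rot: [[-0.067, 0.998, 0.001], [0.998, 0.067, -0.0], [-0.0, 0.001, -1.0]]
force: [-0.0, -0.3, 0.0]
gripper_width: 29.8
gripper_force: 0.0
```

Request:
{"method": "carry_out", "body": {"increments": [[[0, 0, 0], [0, 0, 0]], [[0, 0, 0], [0, 0, 0]], [[0, 0, 0], [0, 0, 0]], [[0, 0, 0], [0, 0, 0]], [[0, 0, -0.2], [0, 0, 0]], [[0, 0, -0.5], [0, 0, 0]], [[0, 0, -0.7], [0, 0, 0]], [[0, 0, -0.8], [0, 0, 0]], [[0, 0, -1], [0, 0, 0]], [[0, 0, -1], [0, 0, 0]], [[0, 0, -1], [0, 0, 0]]], "hand": -0.2}}

```text
t: 23.3
position: [600.0, 286.4, 137.1]
ee_rot: [[-0.067, 0.998, 0.001], [0.998, 0.067, 0.0], [0.0, 0.002, -1.0]]
force: [0.7, 0.3, -0.2]
gripper_width: 51.3
gripper_force: 0.0
```

Request:
{"method": "carry_out", "body": {"increments": [[[0, -0.5, -1], [0, 0, 0]], [[0, -0.9, -0.8], [0, 0, 0]], [[0, -1, -0.5], [0, 0, 0]], [[0, -1, 0], [0, 0, 0]], [[0, -1, 0], [0, 0, 0]], [[0, -1, 0], [0, 0, 0]], [[0.3, -1, 0], [0, 0, 0]], [[0.6, -1, 0], [0, 0, 0]], [[0.7, -1, 0], [0, 0, 0]], [[0.7, -1, 0], [0, 0, 0]], [[0.7, -1, 0], [0, 0, 0]], [[0.7, -1, 0], [0, 0, 0]]]}}

```text
t: 24.3
position: [366.6, 345.4, 182.1]
ee_rot: [[-0.067, 0.998, 0.002], [0.998, 0.067, 0.001], [0.001, 0.002, -1.0]]
force: [-0.4, 0.7, -0.4]
gripper_width: 51.2
gripper_force: 0.0
```

Request:
{"method": "carry_out", "body": {"increments": [[[0.7, -1, 0], [0, 0, 0]], [[0.7, -1, 0], [0, 0, 0]], [[0.7, -1, 0], [0, 0, 0]], [[0.7, -1, 0], [0, 0, 0]], [[0.7, -1, 0], [0, 0, 0]], [[0.7, -1, 0], [0, 0, 0]], [[0.7, -1, 0], [0, 0, 0]], [[0.7, -1, 0], [0, 0, 0]], [[0, 0, 0], [0, 0, 0]], [[0, 0, 0], [0, 0, 0]]]}}

```text
t: 25.13
position: [199.5, 446.4, 181.8]
ee_rot: [[-0.07, 0.998, 0.002], [0.998, 0.07, 0.001], [0.001, 0.002, -1.0]]
force: [0.3, -0.4, -0.3]
gripper_width: 51.3
gripper_force: 0.0
```

```bash
python3 - <<'E'
from h import *
plan();out=[]
for n in("top","scene"):
    im,d=cam(n);P=pts(n,d);out.append(im[...,::-1])
    f=np.load(f"{n}0.npz")
    for P_,d_,l in((f["P"],f["d"],"before"),(P,d,"after")):
        m=(d_>0)&(P_[...,0]>575)&(P_[...,0]<630)&(P_[...,1]>100)&(P_[...,1]<330)
        Q=P_[m&(P_[...,2]>52)];h=P_[m&(P_[...,2]>60.5)&(P_[...,1]>240)&(P_[...,1]<295)].mean(0);k=P_[m&(P_[...,2]>52)&(P_[...,1]>160)&(P_[...,1]<225)].mean(0)
        print(n,l,len(Q),"y",np.percentile(Q[:,1],[0.5,99.5]).round(1),"h",h.round(1),"s",k.round(1))
cv2.imwrite("pics/end2.png",np.hstack([cv2.resize(out[0][180:300,180:420],(480,240),interpolation=2),cv2.resize(out[1][180:420,270:470],(200,240),interpolation=2)]))
E
```

```text
t 25.13 p [199.45 446.45 181.76] F [ 0.3 -0.4 -0.3] w 51.3
top before 552 y [120.2 314. ] h [599.  266.4  62.8] s [603.4 192.1  55.5]
top after 539 y [120.2 314. ] h [599.3 265.7  62.6] s [603.6 192.4  56. ]
scene before 987 y [120.  314.6] h [602.1 268.1  63.2] s [607.8 192.7  56.9]
scene after 991 y [118.2 315. ] h [602.6 268.   63.2] s [608.2 192.8  56.8]
```

View pics/end2.png

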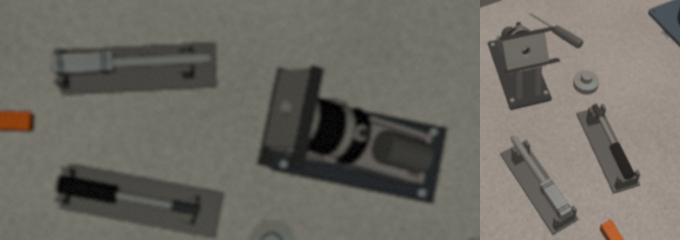

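The picture shows the rod back on its rest at crop (130,60), unchanged from before, the adapter in the trough at (405,150), and the bystanders untouched. I'm handing in.

```bash
python3 -c "
from h import *
print(r.sign_off())"
```

```text
the job is handed in; nothing more can be done
None
```

The job is done and handed in at about 25 s: the adapter is out of the bucket and in the catch trough, the rod went right home with about 6 N against the plate and is back on its rest as it lay, and I saw nothing else on the bench moved.

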